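Heft three cartons in a stockroom bin and hold up the full one

TASK

Slide the shelf bin with the three magenta cartons out along the bench, without lifting it, until all three cartons stand wholly clear of the riser shelf above. The cartons look alike but only one is still full: heft each in turn from the front of the bin to the back, lifting it clear of the bin floor and standing it back upright in the bin before you take the next. Finish while holding the heaviest one upright in the gripper with its underside at least 20 cm above the bench, the other two standing in the bin; do not tip any carton over and leave the neighbouring bins, the tape roll and the cup where they are.

Things in the scene. Friction and masses are not known exactly. Their poses are not given: they have to be found in the camera images.
- bin: Loose brown card bin with the 3 magenta cartons, in any of 3 places under the riser, 10 to 20 gap to neighbours. 240 long (x), 150 wide; floor, sides, back 5 thick. Front lip (-x, robot side) 8 thick, 60 high; sides slope up to 105 high from 118 behind the front. At least 35 free between lip and front carton and beside cartons. About 1.6 kg with contents, slides with 10 to 20 N. Origin: centre of underside; x to the back.
- bin_lip (a point): Middle of the top edge of the bin's front lip, halfway through its 8 mm thickness, 60 above the bench (116 ahead of the bin's origin).
- carton_front: One of 3 identical closed magenta cartons, upright, rigid: 45 long (x), 50 wide (y), 95 high; white label on the side to the bin's front. Origin: centre of underside. At the start the front one, nearest the lip, in the bin, its x along the bin's x within 5 degrees. They weigh 0.2 to 0.8 kg; the full one is at least 0.2 kg heavier than the others; which it is varies and cannot be seen.
- carton_middle: One of 3 identical closed magenta cartons, upright, rigid: 45 long (x), 50 wide (y), 95 high; white label on the side to the bin's front. Origin: centre of underside. At the start the middle one in the bin, its x along the bin's x within 5 degrees. They weigh 0.2 to 0.8 kg; the full one is at least 0.2 kg heavier than the others; which it is varies and cannot be seen.
- carton_rear: One of 3 identical closed magenta cartons, upright, rigid: 45 long (x), 50 wide (y), 95 high; white label on the side to the bin's front. Origin: centre of underside. At the start the rear one (under the deck) in the bin, its x along the bin's x within 5 degrees. They weigh 0.2 to 0.8 kg; the full one is at least 0.2 kg heavier than the others; which it is varies and cannot be seen.
- riser: Fixed bench riser: plywood deck in a white steel frame, 780 wide (y), 250 deep (x), underside 150 above the bench and top 168, on four 30 mm square legs at its corners; low boxes lie on the deck. Origin: on the bench, below the middle of the deck's front edge (to 4 mm); its x axis points away from the robot, under the deck.
- riser_edge (a point): Middle of the lower front edge of the riser's deck, 150 above the bench; axes as the riser's. What has x below 0 in this frame is not under the deck.
- bin_red: Neighbouring loose bin of the same size, with red and black boxes in it. Origin: centre of its underside. It is loose; leave it where it is.
- bin_grey: Neighbouring loose bin of the same size, with grey and teal boxes in it. Origin: centre of its underside. It is loose; leave it where it is.
- tape: Roll of brown packing tape lying flat on the bench to the left, 104 across, 48 high. Origin: centre of its underside. It is loose; leave it where it is.
- cup: Black cup on the bench to the right, 72 across, 95 high. Origin: centre of its underside. It is loose; leave it where it is.
Not all that is in view belongs to the job. Leave any orange or yellow look-alike of the carton_front alone.

How it is judged:
By the outcome, as a careful person would: the job done as asked, in the order asked, and still so for the second after the job is handed in, while the arm keeps its last pose, push and grip.
It also fails if it takes over 72 s, if anything falls off the work surface, if the arm or the gripper's body presses on something with over 40 N, if the wrist force passes 120 N, or if a joint passes its speed limit or range.

ROBOT

A 6-joint arm with a two-finger parallel gripper is mounted at the origin on the work surface. World frame = base frame: x ahead of the robot, y to its left, z up, the work surface at z = 0. Lengths are in mm, angles in rad, forces in N, time in s.
With the tool pointing down it reaches from about 300 to 775 mm from the base axis. Payload 14.6 kg.
Tool frame: the origin (TCP) lies on the centre line of the jaws, within the pads' length; the fingertips stand 11 mm ahead of it and the grasp point (between the pads) lies 8 mm behind it; x points along the fingers, y is the direction in which the jaws open and shut, and the axes are right-handed (so a half turn about x gives the same grasp; the last joint's range is limited). The gripper opens to 94 mm and grips with 3 to 60 N. Pads are 16 mm wide; open, the fingers measure 119 mm over their backs; the gripper's body (75 mm by 177 mm) begins 78 mm behind the grasp point.
Start: joints at [-1.171, 0.3, 1.521, -0, 1.321, -0.067], TCP at [247.509, -491.15, 216.446] pointing down, gripper open.
Joint ranges: [-3.03, 3.03], [-0.79, 2.21], [0.23, 2.52], [-1.04, 4.18], [0, 3.07], [-2.55, 2.55]. Speed limits (rad/s): [2.22, 2.22, 2.57, 3.14, 3.14, 3.14].

INTERFACE

Orientations are given as [roll, pitch, yaw] about the fixed x, y, z axes, in that order (R = Rz(yaw) Ry(pitch) Rx(roll)).
In Python, from cell import manip gives the robot as it stands.
- The arm moves only by the shell command python3 -m handwheel 'ROWS' [OPENING] [FORCE]. ROWS is JSON, a list of rows, each a list of 2 entries, a list of its own where there are three numbers: the shift along the tool's x, y, z in mm, then the turn about the tool's x in rad. In form: [[[x, y, z], spin], ...]. A call has exactly 10 rows; each row shifts and turns the commanded pose from where the row before left it, along the tool's axes as they then stand; what a row does not reach is not made up. A row lasts 1/8 s, in which the tool goes at most 62.5 mm and 10.7 degrees, less where a joint would pass 70% of its speed; a pose out of reach is approached as far as the arm can. A call with a gripper value outside its range is refused whole. OPENING is the closure in counts, from 0 (fully open) to 255 (shut), set as the call begins (- or left out, the last holds). The fingers move at their own pace and stop on an object; FORCE is the grip in N (left out, the last holds). Time passes only in rows, so rows that do not move let the fingers close, or fill a call up. It gives the time, the measured TCP pose, the force and the opening at its end, in the units of the state.
- manip.read_state(): the state, without advancing time (a new reading comes with each control period).
- manip.camera(name): name is "scene" or "top" or "wrist"; returns a dict with "pixels" (480x640x3 uint8, red, green, blue), "z_map" (480x640 float32, mm along the optical axis (not along the pixel's ray), 0 where there is no reading), "mtx" (3x3 intrinsics, pixels), "xyz" and "orientation" of the camera in the world. Camera axes: x right, y up, looking along -z (the intrinsics and any distortion apply to the point x, -y, -z); pixel columns grow to the right and rows downward; lengths in mm; the calibration is good to about 2 mm. The wrist camera is an equidistant fisheye: a pixel r from the principal point sees the ray r / f radians off the axis. A picture is of the moment at which its call begins.
- manip.sign_off(): hands the job in, once; it reports no verdict.
Trained networks look in the newest picture that a camera, given by its name, has taken for a name from the list of things; names that differ only in an ending like _2 or _b are one class to them, and where a whole thing is asked for, a point or a joint stands for the part that bears it (a point fixed in the world has none). Each returns a list of dicts, best first, with "confidence" (0 to 1); they miss things now and then, are a little off and sometimes report something else, mostly with a low value. They report only what shows in the picture. A call takes as long as a camera call. They do not tell look-alikes from the thing itself.
- manip.cut_out(target, camera): "region" (480x640 bool, what is visible of it) and "centre" ([column, row] in pixels, amid what is visible of it).
The state is a dict: "clock": time; "joints": joint angles; "qd": joint speeds; "effort": joint torques, N m; "eef_pos": TCP position; "eef_rot": TCP orientation; "wrist_force": force on the tool from outside, world axes, zero at the start; "moment": the same for the moment, N m; "finger_gap": finger opening in mm.
Only numpy, scipy, OpenCV 4.12 (cv2) and the standard library are available. Lean on these libraries where they do the work, as an engineer would, in place of code of your own. Each camera call takes 0.05 s, during which the arm holds its last target. There are 200 camera calls.

## Working session

There is one attempt and no reset: what is moved stays moved. The work goes in short steps, Python scripts to look and compute and a shell command to move; the robot and the scene stay as the last step left them, time stands still between calls to the robot, and variables do not carry over. Pictures are saved under pics/ and viewed, about 8 in all and at most 12, crops included, and the job is handed in when it is done.

```bash
mkdir -p pics; ls; cat > h.py <<'E'
import numpy as np, cv2
from cell import manip
from scipy.spatial.transform import Rotation as R
def Rm(o): return R.from_euler('xyz',o).as_matrix()
def pts(c,mask):
    """world points of masked pixels (pinhole cams)"""
    v,u=np.nonzero(mask&(c['z_map']>0)); z=c['z_map'][v,u]; K=c['mtx']
    p=np.stack([(u-K[0,2])/K[0,0]*z,-(v-K[1,2])/K[1,1]*z,-z],1)
    return p@Rm(c['orientation']).T+np.array(c['xyz'])
def save(c,n,crop=None,s=1):
    im=c['pixels'][:,:,::-1]
    if crop: a,b,d,e=crop; im=im[b:e,a:d]
    cv2.imwrite('pics/'+n,cv2.resize(im,None,fx=s,fy=s))
E
python3 - <<'E'
from h import *
print(manip.read_state())
for n in ['scene','top']:
    c=manip.camera(n); save(c,n+'0.png'); print(n,c['xyz'],c['orientation'],c['mtx'].tolist(),c.keys())
    for t in ['bin','carton_front','bin_red','bin_grey','tape','cup','riser']:
        for d in manip.cut_out(t,n):
            if d['confidence']<.3: continue
            p=pts(c,d['region']); print(t,round(d['confidence'],2),d['centre'],d['region'].sum(),np.percentile(p,[3,50,97],axis=0).round().tolist() if len(p) else '')
E
```

```text
pics
{'clock': 0.0, 'joints': array([-1.17059401e+00,  3.00477164e-01,  1.52156388e+00, -1.02454698e-06,
        1.32070769e+00, -6.66551073e-02]), 'qd': array([ 0.00128679, -0.00081454, -0.00075391,  0.00102295, -0.00022078,
       -0.00097367]), 'effort': array([-4.19859134e-03, -5.31813276e+01, -3.52743816e+01,  7.06927897e-02,
        2.44660873e-02, -1.15788298e-04]), 'eef_pos': array([ 247.41947165, -490.93143833,  215.89027528]), 'eef_rot': array([-1.63659304,  1.56964024,  1.97185729]), 'wrist_force': array([ 0.46582487, -0.39400805,  0.70925442]), 'moment': array([-0.03930173,  0.04144185,  0.00748931]), 'finger_gap': 93.87316850568925}
scene [ -27.81794882  555.95539966 1378.88586604] [ 0.56421633  0.0050932  -2.29955063] [[595.7873755018487, 0.0, 320.96696539487857], [0.0, 595.7873755018487, 238.135592718064], [0.0, 0.0, 1.0]] dict_keys(['pixels', 'z_map', 'mtx', 'xyz', 'orientation'])
bin 0.58 [287.9, 262.8] 3564 [[551.0, 58.0, 1.0], [629.0, 126.0, 27.0], [755.0, 210.0, 102.0]]
carton_front 0.93 [275.1, 260.2] 783 [[607.0, 113.0, 9.0], [618.0, 144.0, 81.0], [653.0, 161.0,
[... 1461 characters left out ...]
 103.0]]
bin_red 0.69 [469.9, 295.6] 696 [[439.0, -432.0, 2.0], [472.0, -414.0, 54.0], [501.0, -367.0, 96.0]]
bin_red 0.64 [338.2, 231.6] 3232 [[562.0, -108.0, 1.0], [640.0, -40.0, 37.0], [719.0, 35.0, 97.0]]
bin_grey 0.86 [395.6, 228.8] 3239 [[569.0, -272.0, 2.0], [645.0, -204.0, 48.0], [723.0, -125.0, 92.0]]
tape 0.8 [166.7, 305.6] 791 [[378.0, 360.0, 7.0], [425.0, 410.0, 46.0], [470.0, 457.0, 51.0]]
tape 0.5 [281.1, 214.9] 381 [[660.0, 108.0, 28.0], [677.0, 130.0, 98.0], [703.0, 156.0, 104.0]]
cup 0.7 [469.2, 294.5] 699 [[439.0, -433.0, 1.0], [471.0, -415.0, 53.0], [499.0, -367.0, 96.0]]
riser 0.96 [338.1, 161.5] 27943 [[695.0, -399.0, 155.0], [808.0, -26.0, 169.0], [937.0, 339.0, 222.0]]
```

View pics/top0.png

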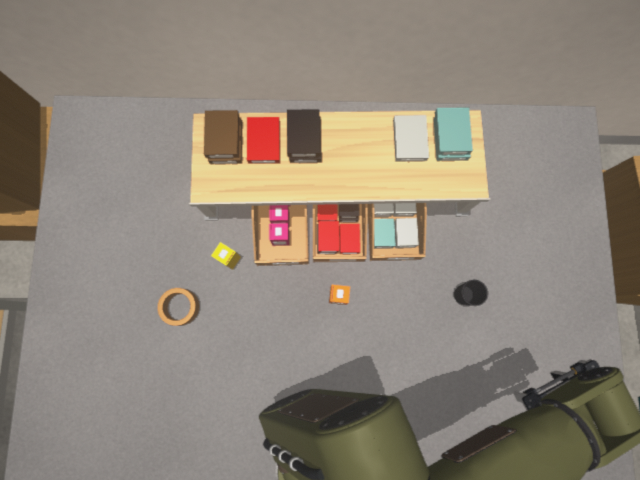

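View pics/scene0.png

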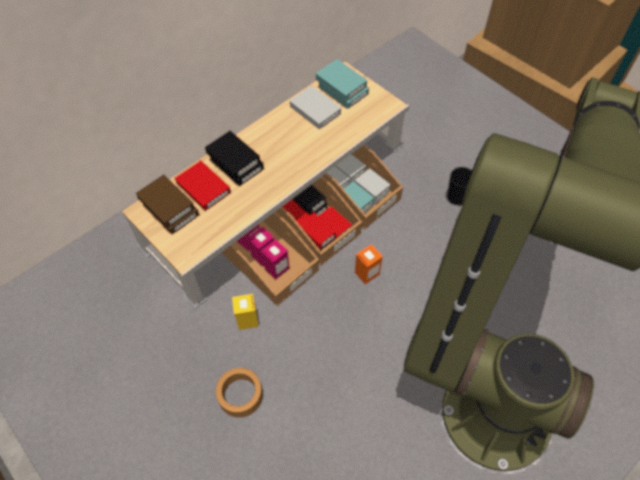

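Top view: candidates are the magenta cartons in the brown bin at (279,231) and (279,213), with the third hidden under the deck. The look-alikes are yellow at (223,254) and orange at (340,294). I choose the magenta bin at (281,240) by its colour and contents.

```bash
python3 - <<'E'
from h import *
s=manip.read_state(); print(Rm(s['eef_rot']).round(3).tolist())
for n in ['top','scene']:
    c=manip.camera(n); hsv=cv2.cvtColor(c['pixels'],cv2.COLOR_RGB2HSV)
    if n=='top': save(c,'crop1.png',(200,180,360,310),5)
    P=np.full((480,640,3),np.nan); m=c['z_map']>0; P[m]=pts(c,m)
    x,y,z=P[...,0],P[...,1],P[...,2]
    mg=(hsv[...,0]>145)&(hsv[...,0]<172)&(hsv[...,1]>150)
    top=(z>92)&(z<112)&(y>90)&(y<180)&(x>590)&(x<705)
    for nm,a,b in [('front',590,652),('mid',655,710)]:
        k=top&(x>a)&(x<b); q=P[k][:,:2].astype(np.float32); print(n,nm,k.sum(),cv2.minAreaRect(q), P[k].mean(0).round(1), P[k].min(0).round(), P[k].max(0).round())
    b=manip.cut_out('bin',n)[0]['region']
    k=(z>45)&(z<72)&(x<565)&(x>530)&(y>50)&(y<215)
    q=P[k]; print('lip',k.sum(),q.min(0).round(),q.max(0).round(),np.polyfit(q[:,1],q[:,0],1), q[:,2].max())
    k=(z>160)&(z<175)&(x<760)&(y>-380)&(y<340)
    q=P[k]; 
    for yy in (-300,-200,0,130,200,300):
        print(yy,q[abs(q[:,1]-yy)<10][:,0].min().round(1),end=' ')
    print()
    # side walls
    k=(z>60)&(z<110)&(x>620)&(x<690)
    for lo,hi in ((40,80),(185,230)):
        q=P[k&(y>lo)&(y<hi)]; print('side',len(q),q[:,1].min(),q[:,1].max(),np.polyfit(q[:,0],q[:,1],1) if len(q)>5 else '')
E
```

```text
[[0.0, 0.45, -0.893], [-0.0, -0.893, -0.45], [-1.0, 0.0, 0.0]]
top front 288 ((628.3300170898438, 132.057373046875), (44.29735565185547, 46.67047119140625), 1.5668305158615112) [628.2 131.9  99.4] [606. 108.  93.] [650. 156. 106.]
top mid 286 ((681.8972778320312, 133.76861572265625), (43.49772644042969, 47.56125259399414), 0.521395742893219) [681.6 133.4  99.4] [660. 110.  93.] [704. 158. 107.]
lip 207 [547.  51.  45.] [565. 199.  66.] [-3.89881572e-02  5.58820795e+02] 66.40381834004233
-300 702.9 -200 700.3 0 693.0 130 688.8 200 686.2 300 682.6 
side 48 54.44293475243761 60.807185349175086 [0.07366118 9.25575689]
side 91 198.51639770483428 205.8648241416393 [4.15344715e-02 1.74552318e+02]
scene front 338 ((629.3739013671875, 135.14959716796875), (45.45487594604492, 52.45784378051758), 2.1961593627929688) [628.7 136.3 100.6] [606. 109.  92.] [652. 162. 111.]
scene mid 320 ((682.4230346679688, 135.42442321777344), (44.5135383605957, 54.31709671020508), 0.7649712562561035) [682.2 137.8 100.8] [660. 108.  93.] [705. 163. 108.]
lip 310 [548.  54.  45.] [565. 205.  68.] [-3.36530405e-02  5.59796019e+02] 67.89785488712346
-300 704.9 -200 699.5 0 692.9 130 688.6 200 687.8 300 684.4 
side 304 40.02368568821316 66.02870343893773 [-3.95629519e-04  5.34838227e+01]
side 164 200.43414195083182 210.46215716422597 [5.26984550e-02 1.72016302e+02]
```

View pics/crop1.png

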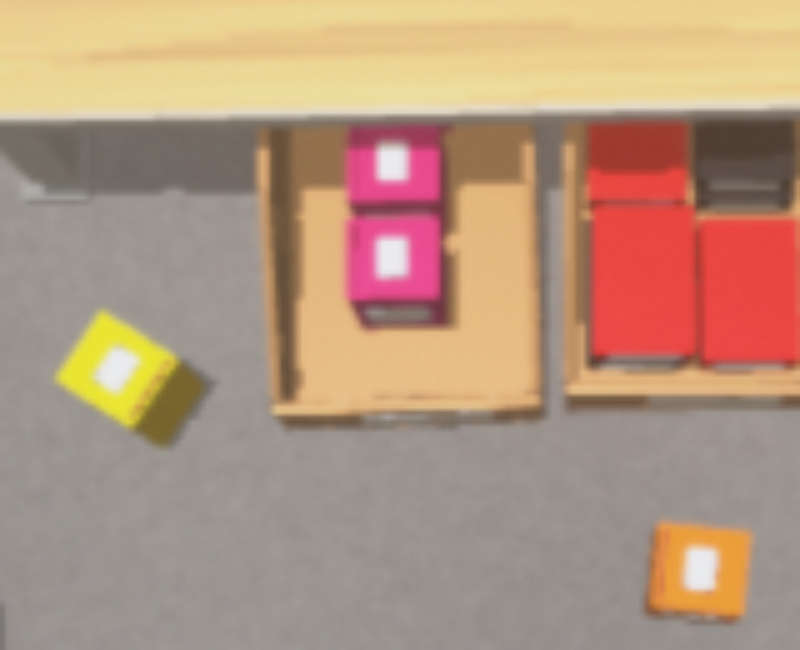

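```bash
python3 -m handwheel '[[[0,0,0],-0.163],[[0,0,0],-0.163],[[0,0,0],-0.163],[[0,0,0],-0.163],[[0,0,0],-0.163],[[0,0,0],-0.163],[[0,0,0],-0.161],[[0,27,-50],0],[[0,27,-50],0],[[0,27,-50],0]]' 172 20
python3 -m handwheel '[[[0,27,-50],0],[[0,27,-50],0],[[0,27,-50],0],[[0,27,-50],0],[[0,27,-50],0],[[0,27,-50],0],[[0,27,-50],0],[[0,27,-50],0],[[0,27,-50],0],[[0,0,0],0]]'
python3 - <<'E'
from h import *
s=manip.read_state(); print(s); M=Rm(s['eef_rot']); print(M.round(3).tolist())
c=manip.camera('wrist'); save(c,'wrist1.png'); print(c['xyz'],c['orientation'],c['mtx'])
print(M.T@(np.array([554,130,150])-s['eef_pos']))
E
```

```text
clock: 2.25
eef_pos: [323.7, -336.9, 216.5]
eef_rot: [0.825, 1.57, -0.712]
wrist_force: [-0.4, -0.2, -0.3]
finger_gap: 30.4
clock: 3.5
eef_pos: [550.8, 122.7, 215.7]
eef_rot: [-1.816, 1.57, 2.935]
wrist_force: [-0.5, -0.6, -0.7]
finger_gap: 30.9
{'clock': 3.5, 'joints': array([1.54078431e-01, 3.32788892e-01, 1.47956336e+00, 2.73437331e-04,
       1.32994434e+00, 1.15426085e-01]), 'qd': array([-0.06209216, -0.04547489,  0.05592417, -0.00972458, -0.00463749,
       -0.0424623 ]), 'effort': array([ 2.97433555e+00, -5.39631093e+01, -3.76095092e+01,  2.98005743e-01,
        2.94228585e-02,  7.60607813e-01]), 'eef_pos': array([550.82021906, 122.65611562, 215.73065168]), 'eef_rot': array([-1.8160312 ,  1.57004398,  2.93494481]), 'wrist_force': array([-0.54686702, -0.58887915, -0.71902566]), 'moment': array([-0.04785003, -0.05044352, -0.02191719]), 'finger_gap': 30.88200396990402}
[[-0.001, 0.999, 0.039], [0.0, 0.039, -0.999], [-1.0, -0.001, -0.0]]
[547.84526132 194.42525166 383.14792547] [-2.51235738e-01 -6.07760842e-05  3.84999920e-02] [[371.64829954   0.         320.57785177]
 [  0.         371.64829954 235.88957182]
 [  0.           0.           1.        ]]
[65.72942532  3.50869468 -7.20374368]
```

View pics/wrist1.png

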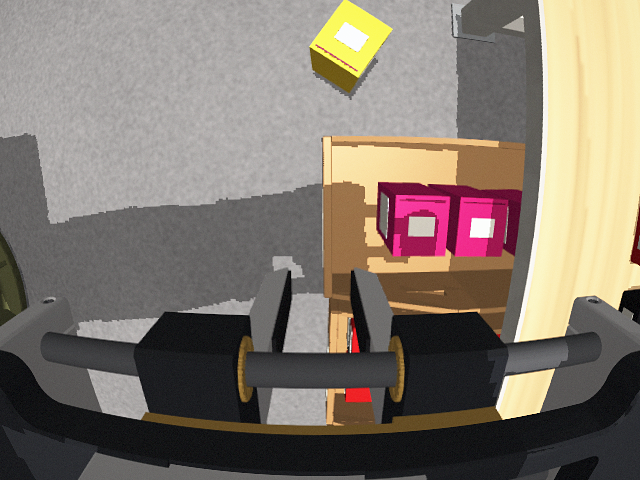

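Wrist view: the lip runs along column ~325, rows 138–298, between the fingers' columns (285 and 355). The magenta cartons are at (415,222), (480,222) and (515,222), and the yellow one is at (350,45).

```bash
cat >> h.py <<'E'
def wpts(c,mask):
    """world points of masked wrist (equidistant fisheye) pixels"""
    v,u=np.nonzero(mask&(c['z_map']>0)); z=c['z_map'][v,u]; K=c['mtx']
    a=(u-K[0,2])/K[0,0]; b=(v-K[1,2])/K[1,1]; r=np.hypot(a,b)+1e-9; t=np.tan(r)/r
    return np.stack([a*t*z,-b*t*z,-z],1)@Rm(c['orientation']).T+np.array(c['xyz'])
E
python3 - <<'E'
from h import *
c=manip.camera('wrist'); v,u=np.mgrid[:480,:640]
p=wpts(c,(u>310)&(u<345)&(v>130)&(v<305)); k=(p[:,2]>54)&(p[:,2]<68); q=p[k]
q=q[(q[:,0]>540)&(q[:,0]<570)]
print(np.percentile(q,[1,50,99],axis=0),np.polyfit(q[:,1],q[:,0],1))
for yy in (100,120,140,160): 
    r=q[abs(q[:,1]-yy)<8]; print(yy,np.percentile(r[:,0],[2,50,98]),np.median(r[:,2]))
hsv=cv2.cvtColor(c['pixels'],cv2.COLOR_RGB2HSV)
mg=(hsv[...,0]>145)&(hsv[...,0]<172)&(hsv[...,1]>150)
q=wpts(c,mg); print(np.percentile(q,[1,50,99],axis=0).round())
E
```

```text
[[549.81625088  52.72706468  56.81219094]
 [556.48208752 132.68821812  59.05312333]
 [568.19306548 200.35820106  62.60689344]] [-4.20419636e-02  5.62244699e+02]
100 [553.7949411  557.59735943 561.45830907] 59.00872944322654
120 [553.0057338  556.76029425 560.58181648] 58.88230408137326
140 [551.38862888 555.5003409  559.71816967] 58.900125609787835
160 [550.59496828 554.555416   558.86535978] 58.94205149844689
[[608. 109.  13.]
 [662. 142.  99.]
 [746. 160. 101.]]
```

```bash
python3 -m handwheel '[[[5,5.5,-7],0],[[25,0,0],0],[[25,0,0],0],[[25,0,0],0],[[20,0,0],0],[[18,0,0],0],[[16,0,0],0],[[15,0,0],0],[[12,0,0],0],[[9,0,0],0]]'
python3 -m handwheel '[[[0,0,0],0],[[0,0,0],0],[[0,0,0],0],[[0,0,0],0],[[0,0,0],0],[[0,0,0],0],[[0,0,0],0],[[0,0,0],0],[[0,0,0],0],[[0,0,0],0]]' 255 40
python3 -c "from h import *;c=manip.camera('wrist');save(c,'wrist2.png',(200,100,520,340),2)"
```

```text
clock: 4.85
eef_pos: [555.6, 127.0, 45.8]
eef_rot: [-1.644, 1.571, 3.104]
wrist_force: [-0.5, 0.2, 0.1]
finger_gap: 30.7
clock: 6.1
eef_pos: [556.0, 127.1, 47.0]
eef_rot: [1.704, 1.569, 0.168]
wrist_force: [3.1, 0.3, 5.1]
finger_gap: 7.7
```

View pics/wrist2.png

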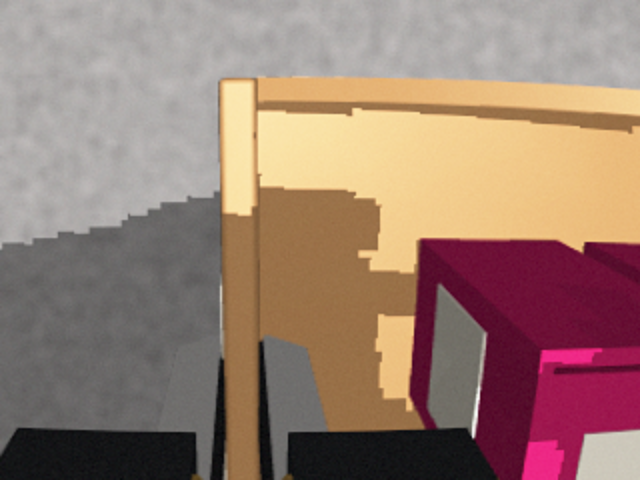

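The lip is between the pads (crop column 240) and the gap is 7.7 mm. Next I pull.

```bash
python3 -m handwheel '[[[0,-4,0],0],[[0,-8,0],0],[[0,-13,0],0],[[0,-18,0],0],[[0,-21,0],0],[[0,-21,0],0],[[0,-19,0],0],[[0,-14,0],0],[[0,-9,0],0],[[0,-5,0],0]]'
python3 - <<'E'
from h import *
c=manip.camera('top');save(c,'top2.png',(200,170,360,310),4); v,u=np.mgrid[:480,:640]
hsv=cv2.cvtColor(c['pixels'],cv2.COLOR_RGB2HSV)
P=pts(c,(hsv[...,0]>145)&(hsv[...,0]<172)&(hsv[...,1]>120)&(c['z_map']>0)); print(np.percentile(P,[1,50,99],axis=0).round())
E
```

```text
clock: 7.4
eef_pos: [424.4, 122.5, 47.0]
eef_rot: [1.696, 1.568, 0.16]
wrist_force: [8.7, -0.4, -1.1]
finger_gap: 8.2
[[480. 103.  91.]
 [570. 127.  99.]
 [636. 150. 105.]]
```

View pics/top2.png

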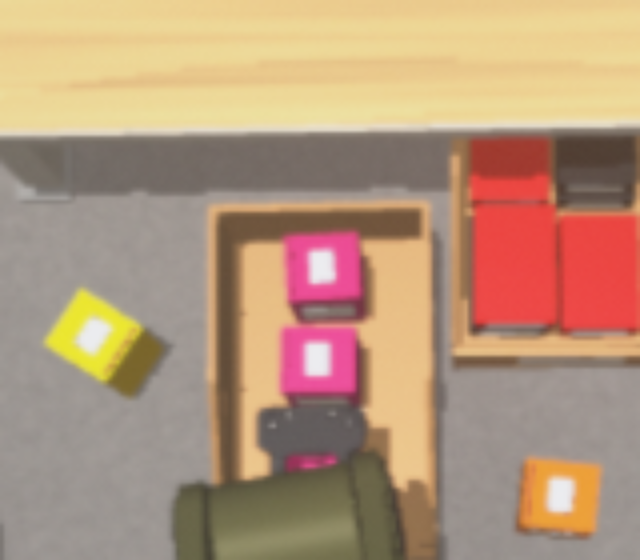

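Top crop: the bin is out, and the cartons at (322,270), (318,360) and (312,465) are all well below the deck edge at row 130. Nothing else has shifted. Next I release and turn the jaws.

```bash
python3 -m handwheel '[[[0,0,0],0],[[0,0,0],0],[[0,0,0],0],[[0,0,0],0],[[-15,0,0],0],[[-30,0,0],0],[[-40,0,0],0],[[-40,0,0],0],[[-35,0,0],0],[[-20,0,0],0]]' 172 10
python3 -m handwheel '[[[0,0,0],-0.1745],[[0,0,0],-0.1745],[[0,0,0],-0.1745],[[0,0,0],-0.1745],[[0,0,0],-0.1745],[[0,0,0],-0.1745],[[0,0,0],-0.1745],[[0,0,0],-0.1745],[[0,0,0],-0.1745],[[0,0,0],0]]' 0
python3 - <<'E'
from h import *
s=manip.read_state(); M=Rm(s['eef_rot']); print(s['eef_pos'],s['joints'],M.round(3).tolist(),s['wrist_force'])
c=manip.camera('wrist');save(c,'wrist3.png')
hsv=cv2.cvtColor(c['pixels'],cv2.COLOR_RGB2HSV)
m=(hsv[...,0]>140)&(hsv[...,0]<175)&(hsv[...,1]>120)
P=wpts(c,np.ones_like(m)); P=P[(P[:,2]>93)&(P[:,2]<110)&(P[:,1]>80)&(P[:,1]<180)&(P[:,0]<660)]
h,e=np.histogram(P[:,0],bins=np.arange(440,665,5)); print([(int(a),int(b)) for a,b in zip(e,h)])
np.save('P.npy',P)
E
```

```text
clock: 8.7
eef_pos: [423.8, 122.4, 229.3]
eef_rot: [1.739, 1.568, 0.203]
wrist_force: [-0.3, -0.4, 0.3]
finger_gap: 30.9
clock: 9.95
eef_pos: [423.5, 122.4, 227.3]
eef_rot: [0.181, 1.57, 0.215]
wrist_force: [-0.2, -0.1, 1.1]
finger_gap: 93.6
[423.54540773 122.38349162 227.31728954] [ 1.98167905e-01  4.35880664e-02  1.79545884e+00  1.39020751e-05
  1.30173412e+00 -1.40629789e+00] [[0.001, -0.034, 0.999], [0.0, 0.999, 0.034], [-1.0, 0.0, 0.001]] [-0.15252177 -0.08741765  1.13338674]
[(440, 0), (445, 0), (450, 0), (455, 0), (460, 0), (465, 0), (470, 1), (475, 393), (480, 300), (485, 287), (490, 302), (495, 287), (500, 269), (505, 280), (510, 258), (515, 267), (520, 68), (525, 56), (530, 358), (535, 190), (540, 0), (545, 0), (550, 0), (555, 0), (560, 0), (565, 0), (570, 0), (575, 0), (580, 0), (585, 0), (590, 178), (595, 225), (600, 189), (605, 179), (610, 174), (615, 166), (620, 155), (625, 156), (630, 103), (635, 0), (640, 0), (645, 0), (650, 0), (655, 0)]
```

View pics/wrist3.png

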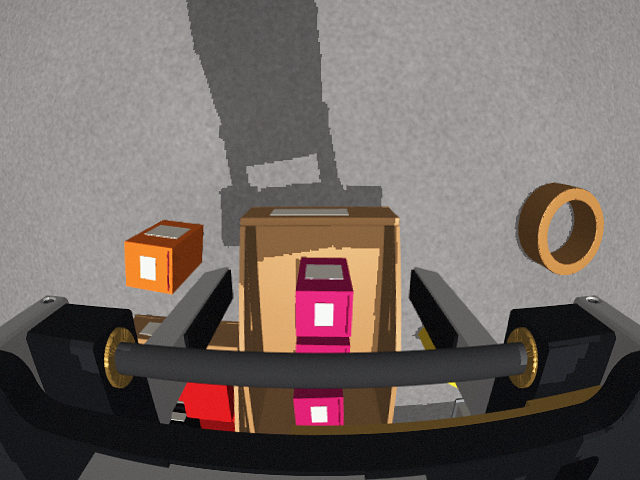

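Wrist view: the bin has cartons at (325,310), (322,348) and (320,408), all standing. The orange one is at (150,265) and the tape at (560,225).

```bash
python3 - <<'E'
from h import *
P=np.load('P.npy')
for a,b in ((470,523),(523,585),(585,640)):
    q=P[(P[:,0]>a)&(P[:,0]<b)]
    print(cv2.minAreaRect(q[:,:2].astype(np.float32)),np.percentile(q,[1,50,99],axis=0).round().tolist())
c=manip.camera('top'); P=pts(c,c['z_map']>0); P=P[(P[:,2]>92)&(P[:,2]<112)&(P[:,1]>90)&(P[:,1]<165)]
for a,b in ((470,523),(526,580),(580,640)):
    q=P[(P[:,0]>a)&(P[:,0]<b)]
    if len(q)>5: print(cv2.minAreaRect(q[:,:2].astype(np.float32)),np.percentile(q,[1,50,99],axis=0).round().tolist())
E
```

```text
((498.4153747558594, 127.85145568847656), (46.74946212768555, 50.11638641357422), 0.8493524789810181) [[476.0, 103.0, 94.0], [496.0, 127.0, 99.0], [521.0, 152.0, 101.0]]
((534.3285522460938, 127.73822784423828), (10.315701484680176, 49.297271728515625), 1.3851628303527832) [[529.0, 103.0, 93.0], [533.0, 127.0, 99.0], [539.0, 152.0, 101.0]]
((613.3536376953125, 126.37004089355469), (42.22429275512695, 50.5074577331543), 3.9519360065460205) [[592.0, 101.0, 94.0], [610.0, 127.0, 99.0], [633.0, 151.0, 101.0]]
((510.9830627441406, 127.6348648071289), (14.104326248168945, 48.24821472167969), 0.9019851684570312) [[504.0, 105.0, 95.0], [512.0, 135.0, 99.0], [518.0, 152.0, 104.0]]
((550.3240966796875, 128.25091552734375), (44.68583679199219, 48.693565368652344), 0.5753403306007385) [[528.0, 104.0, 94.0], [550.0, 128.0, 99.0], [572.0, 152.0, 106.0]]
((614.55126953125, 126.53424072265625), (47.036014556884766, 49.7097053527832), 4.956827163696289) [[591.0, 103.0, 93.0], [614.0, 127.0, 99.0], [636.0, 152.0, 104.0]]
```

```bash
cat > heft.py <<'E'
from h import *
F=[]
for i in range(6): manip.camera('top'); s=manip.read_state(); F.append(s['wrist_force'])
print('F',np.mean(F,0).round(2),np.std(F,0).round(2),'moment',s['moment'].round(2),'pos',s['eef_pos'].round(1),'gap',s['finger_gap'],'eff',s['effort'].round(1), 't',s['clock'])
E
python3 heft.py
python3 -m handwheel '[[[0,1.5,37],0],[[0,1.5,37.5],0],[[28,0,0],0],[[28,0,0],0],[[28,0,0],0],[[25,0,0],0],[[22,0,0],0],[[18,0,0],0],[[12,0,0],0],[[8,0,0],0]]' 0
python3 -m handwheel '[[[0,0,0],0],[[0,0,0],0],[[0,0,0],0],[[0,0,0],0],[[0,0,0],0],[[0,0,0],0],[[0,0,0],0],[[0,0,0],0],[[0,0,0],0],[[0,0,0],0]]' 255 35
```

```text
F [-0.18 -0.25  0.44] [0.32 0.51 0.27] moment [-0.   -0.19 -0.03] pos [423.6 122.4 226.5] gap 93.85852326014322 eff [  0.  -37.8 -35.   -0.    0.1   0. ] t 10.35
clock: 11.6
eef_pos: [498.0, 128.0, 57.1]
eef_rot: [-2.812, 1.571, -2.778]
wrist_force: [0.2, 0.1, 0.5]
finger_gap: 93.8
clock: 12.85
eef_pos: [498.1, 128.0, 57.6]
eef_rot: [-0.081, 1.571, -0.046]
wrist_force: [-1.4, -1.1, 5.6]
finger_gap: 49.9
```

```bash
python3 -m handwheel '[[[-4,0,0],0],[[-8,0,0],0],[[-10,0,0],0],[[-10,0,0],0],[[-8,0,0],0],[[-5,0,0],0],[[0,0,0],0],[[0,0,0],0],[[0,0,0],0],[[0,0,0],0]]'
python3 heft.py
```

```text
clock: 14.1
eef_pos: [497.9, 127.9, 102.3]
eef_rot: [-2.981, 1.57, -2.947]
wrist_force: [-0.1, 0.7, -2.6]
finger_gap: 49.9
F [-0.07  0.15 -2.33] [0.64 0.49 0.48] moment [ 0.14 -0.18 -0.05] pos [498.  128.  102.4] gap 49.8189499378924 eff [ -0.  -52.4 -31.5  -0.    0.1   0. ] t 14.4
```

The front carton weighs about 2.8 N (0.28 kg). I set it back down, then slide the open jaws to the middle one.

```bash
python3 -m handwheel '[[[8,0,0],0],[[12,0,0],0],[[12,0,0],0],[[7,0,0],0],[[4,0,0],0],[[2.5,0,0],0],[[0,0,0],0],[[0,0,0],0],[[0,0,0],0],[[0,0,0],0]]'
python3 -m handwheel '[[[0,0,0],0],[[0,0,0],0],[[0,0,0],0],[[0,0,0],0],[[0,0,0],0],[[0,-0.4,13],0],[[0,-0.4,14],0],[[0,-0.5,14],0],[[0,-0.5,12],0],[[0,0,0],0]]' 0 10
python3 -m handwheel '[[[0,0,0],0],[[0,0,0],0],[[0,0,0],0],[[0,0,0],0],[[0,0,0],0],[[0,0,0],0],[[0,0,0],0],[[0,0,0],0],[[0,0,0],0],[[0,0,0],0]]' 255 35
python3 -m handwheel '[[[-4,0,0],0],[[-8,0,0],0],[[-10,0,0],0],[[-10,0,0],0],[[-8,0,0],0],[[-5,0,0],0],[[0,0,0],0],[[0,0,0],0],[[0,0,0],0],[[0,0,0],0]]'
python3 heft.py; python3 -c "from h import *;c=manip.camera('scene');save(c,'scene2.png',(220,170,420,330),4)"
```

```text
clock: 15.65
eef_pos: [498.3, 128.0, 57.6]
eef_rot: [0.133, 1.57, 0.167]
wrist_force: [-2.6, -1.1, 6.2]
finger_gap: 50.2
clock: 16.9
eef_pos: [551.7, 127.9, 56.8]
eef_rot: [-0.07, 1.571, -0.035]
wrist_force: [-0.4, -0.8, 0.3]
finger_gap: 93.9
clock: 18.15
eef_pos: [551.0, 128.0, 57.0]
eef_rot: [1.741, 1.571, 1.776]
wrist_force: [-1.9, 1.0, 2.8]
finger_gap: 50.0
clock: 19.4
eef_pos: [550.9, 128.0, 101.8]
eef_rot: [-2.963, 1.57, -2.928]
wrist_force: [0.4, 0.1, -6.9]
finger_gap: 49.9
F [ 0.04 -0.07 -7.42] [0.13 0.22 0.35] moment [ 0.02 -0.1   0.02] pos [551.  128.  101.9] gap 50.31891877344774 eff [ -0.  -62.1 -34.4  -0.    0.1   0. ] t 19.7
```

View pics/scene2.png

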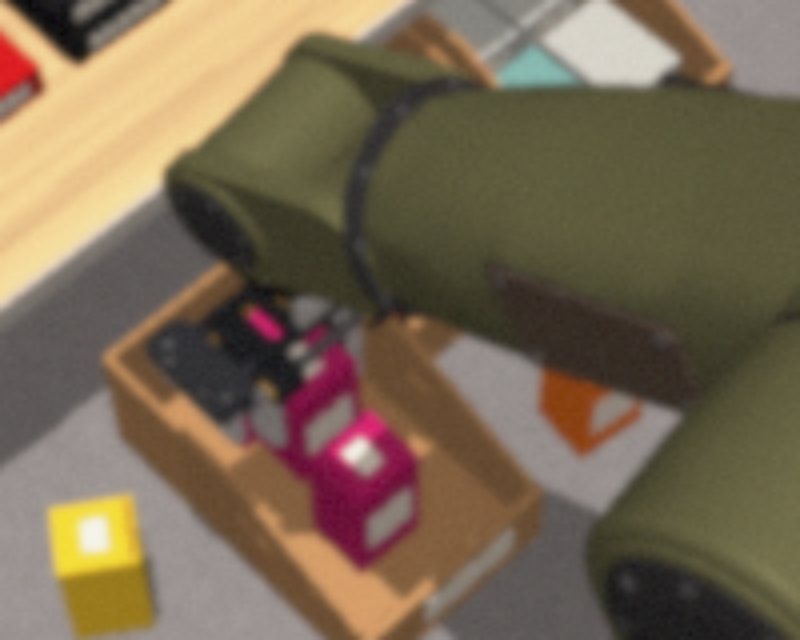

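The front carton stands in the bin (crop 365,490) and the middle one is held upright. The middle carton weighs about 7.9 N (0.8 kg). Next is the rear one.

```bash
python3 -m handwheel '[[[8,0,0],0],[[12,0,0],0],[[12,0,0],0],[[7,0,0],0],[[4,0,0],0],[[2.5,0,0],0],[[0,0,0],0],[[0,0,0],0],[[0,0,0],0],[[0,0,0],0]]'
python3 -m handwheel '[[[0,0,0],0],[[0,0,0],0],[[0,0,0],0],[[0,0,0],0],[[0,0,0],0],[[0,-0.8,15],0],[[0,-0.8,16],0],[[0,-0.9,17],0],[[0,-0.9,15],0],[[0,0,0],-0.04]]' 0 10
python3 -m handwheel '[[[0,0,0],0],[[0,0,0],0],[[0,0,0],0],[[0,0,0],0],[[0,0,0],0],[[0,0,0],0],[[0,0,0],0],[[0,0,0],0],[[0,0,0],0],[[0,0,0],0]]' 255 35
python3 -m handwheel '[[[-4,0,0],0],[[-8,0,0],0],[[-10,0,0],0],[[-10,0,0],0],[[-8,0,0],0],[[-5,0,0],0],[[0,0,0],0],[[0,0,0],0],[[0,0,0],0],[[0,0,0],0]]'
python3 heft.py; python3 -c "from h import *;c=manip.camera('wrist');save(c,'wrist4.png')"
```

```text
clock: 21.0
eef_pos: [551.3, 128.0, 57.0]
eef_rot: [0.113, 1.57, 0.148]
wrist_force: [-3.0, -0.6, 4.9]
finger_gap: 50.2
clock: 22.25
eef_pos: [614.7, 126.7, 56.2]
eef_rot: [0.219, 1.571, 0.294]
wrist_force: [-0.2, -0.1, 0.2]
finger_gap: 93.9
clock: 23.5
eef_pos: [614.1, 126.8, 56.5]
eef_rot: [2.751, 1.571, 2.826]
wrist_force: [-0.4, 0.9, 1.3]
finger_gap: 50.0
clock: 24.75
eef_pos: [614.0, 126.8, 101.2]
eef_rot: [-3.102, 1.57, -3.027]
wrist_force: [-0.5, -0.6, -5.1]
finger_gap: 50.2
F [-0.3   0.17 -4.39] [0.43 0.31 0.27] moment [ 0.08 -0.13  0.01] pos [614.1 126.8 101.4] gap 49.51790795245599 eff [ -0.  -68.5 -34.5  -0.    0.1  -0. ] t 25.05
```

View pics/wrist4.png

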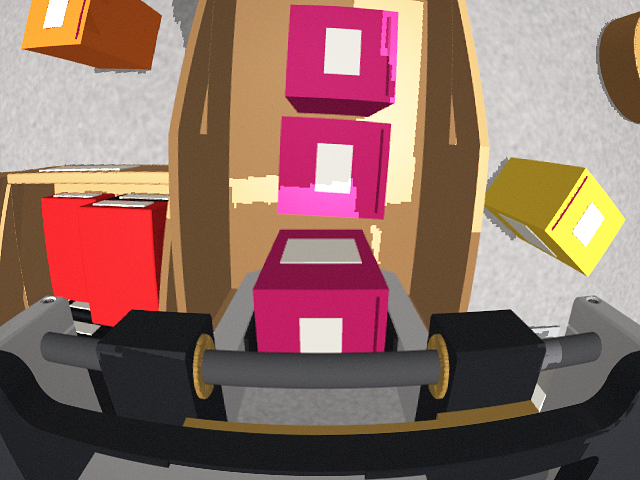

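Front and middle stand in the bin at (342,60) and (335,165), with the rear one held. Rear weighs about 4.8 N, so the middle is heaviest. I set the rear down and regrasp the middle.

```bash
python3 -m handwheel '[[[8,0,0],0],[[12,0,0],0],[[12,0,0],0],[[7,0,0],0],[[4,0,0],0],[[2.5,0,0],0],[[0,0,0],0],[[0,0,0],0],[[0,0,0],0],[[0,0,0],0]]'
python3 -m handwheel '[[[0,0,0],0],[[0,0,0],0],[[0,0,0],0],[[0,0,0],0],[[0,0,0],0.04],[[0,0.8,-15],0],[[0,0.8,-16],0],[[0,0.9,-17],0],[[0,0.9,-15],0],[[0,0,0],0]]' 0 10
python3 -m handwheel '[[[0,0,0],0],[[0,0,0],0],[[0,0,0],0],[[0,0,0],0],[[0,0,0],0],[[0,0,0],0],[[0,0,0],0],[[0,0,0],0],[[0,0,0],0],[[0,0,0],0]]' 255 40
python3 -m handwheel '[[[-5,0,0],0],[[-10,0,0],0],[[-15,0,0],0],[[-20,0,0],0],[[-25,0,0],0],[[-25,0,0],0],[[-25,0,0],0],[[-20,0,0],0],[[-10,0,0],0],[[-5,0,0],0]]'
python3 -m handwheel '[[[-5,0,0],0],[[-10,0,0],0],[[-14,0,0],0],[[-14,0,0],0],[[-12,0,0],0],[[-8,0,0],0],[[-5,0,0],0],[[-2,0,0],0],[[0,0,0],0],[[0,0,0],0]]'
python3 heft.py; python3 - <<'E'
from h import *
c=manip.camera('wrist');save(c,'wrist5.png')
hsv=cv2.cvtColor(c['pixels'],cv2.COLOR_RGB2HSV)
m=(hsv[...,0]>140)&(hsv[...,0]<175)&(hsv[...,1]>120)
P=wpts(c,m); P=P[(P[:,2]>150)&(P[:,2]<320)&(P[:,0]>500)]; print(np.percentile(P,[1,50,99],axis=0).round())
c=manip.camera('top'); 
for t in ['bin','carton_front','bin_red','bin_grey','tape','cup']:
    for d in manip.cut_out(t,'top'):
        if d['confidence']<.5: continue
        p=pts(c,d['region']); print(t,round(d['confidence'],2),d['centre'],np.percentile(p,[3,50,97],axis=0).round().tolist())
E
```

```text
clock: 26.35
eef_pos: [614.4, 126.8, 56.5]
eef_rot: [0.094, 1.57, 0.169]
wrist_force: [-0.6, -0.3, 3.0]
finger_gap: 49.7
clock: 27.6
eef_pos: [550.7, 128.1, 56.1]
eef_rot: [-3.121, 1.571, -3.086]
wrist_force: [-0.4, -0.8, 0.2]
finger_gap: 94.2
clock: 28.85
eef_pos: [551.0, 128.0, 55.9]
eef_rot: [0.75, 1.571, 0.785]
wrist_force: [1.0, 0.2, -1.9]
finger_gap: 50.0
clock: 30.1
eef_pos: [550.9, 128.0, 216.5]
eef_rot: [0.13, 1.57, 0.165]
wrist_force: [-0.9, -0.0, -7.0]
finger_gap: 50.0
clock: 31.35
eef_pos: [550.9, 128.0, 285.6]
eef_rot: [-3.022, 1.57, -2.987]
wrist_force: [0.3, 0.3, -8.1]
finger_gap: 50.1
F [ 0.01  0.07 -7.27] [0.4  0.38 0.48] moment [ 0.04 -0.13  0.04] pos [551.  128.  285.8] gap 49.95235225145579 eff [  0.  -58.4 -40.   -0.    0.1   0. ] t 31.65
[[530. 103. 236.]
 [531. 127. 304.]
 [531. 152. 320.]]
bin 0.77 [305.0, 268.2] [[438.0, 49.0, -0.0], [534.0, 63.0, 6.0], [579.0, 196.0, 106.0]]
carton_front 0.82 [340.2, 296.7] [[439.0, -60.0, 44.0], [461.0, -37.0, 94.0], [483.0, -13.0, 99.0]]
bin_red 0.7 [338.9, 230.5] [[562.0, -108.0, 2.0], [640.0, -40.0, 37.0], [719.0, 35.0, 95.0]]
bin_red 0.66 [168.3, 305.8] [[378.0, 360.0, -1.0], [425.0, 411.0, 45.0], [472.0, 456.0, 51.0]]
bin_grey 0.6 [396.3, 228.0] [[569.0, -272.0, 2.0], [646.0, -203.0, 48.0], [722.0, -125.0, 93.0]]
bin_grey 0.56 [338.4, 159.3] [[698.0, -398.0, 161.0], [809.0, -28.0, 169.0], [935.0, 339.0, 222.0]]
tape 0.69 [166.8, 302.2] [[378.0, 360.0, -2.0], [426.0, 413.0, 45.0], [473.0, 457.0, 51.0]]
cup 0.58 [469.6, 294.2] [[440.0, -431.0, 2.0], [472.0, -414.0, 53.0], [500.0, -367.0, 96.0]]
```

View pics/wrist5.png

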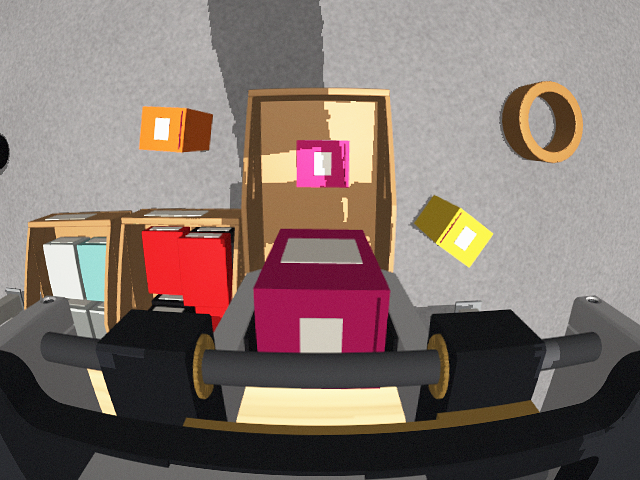

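The middle carton is held upright with its underside at about 235 mm. The front one stands at (322,165), and the rear one is hidden behind the held carton. I'll check it from the scene camera.

```bash
python3 -c "from h import *;c=manip.camera('scene');save(c,'scene3.png',(200,150,420,330),3.5)"
```

```text
(no output)
```

View pics/scene3.png

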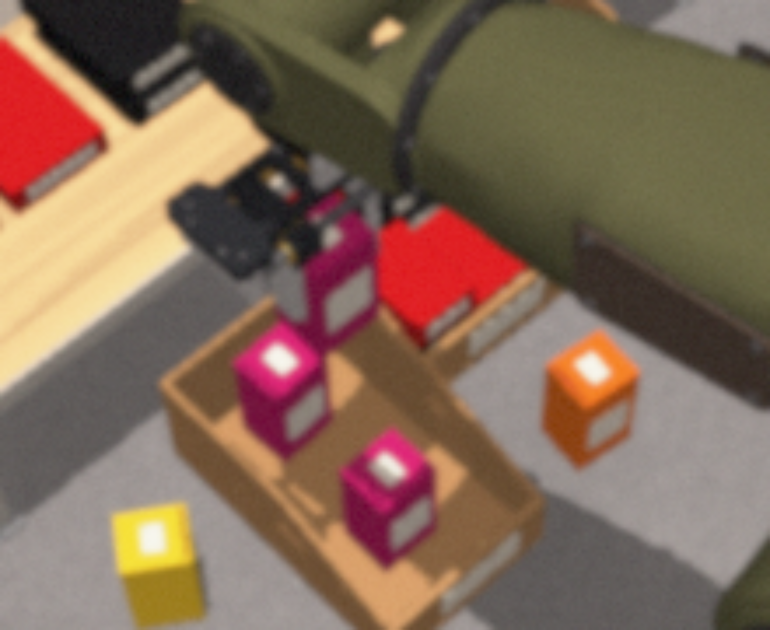

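The rear (280,390) and front (390,500) cartons stand upright in the bin, and the middle one is held up at (340,285).

```bash
python3 -c "from cell import manip;print(manip.sign_off())"
```

```text
the job is handed in; nothing more can be done
None
```

I slid the bin out about 132 mm by its lip. The cartons' rearmost edge ended at x ≈ 636 mm, and the deck edge is at about 688 mm, so all three stand clear.

I hefted the cartons from front to back and stood each one upright in the bin again before taking the next:

| Carton | Measured weight |
|---|---|
| Front | about 2.8 N |
| Middle | about 7.8 N |
| Rear | about 4.8 N |

The middle carton is the full one. At hand-in, at about 32 s, the gripper held it upright with its underside about 235 mm above the bench.

- **Cartons:** the last pictures showed the front and rear cartons upright in the bin.
- **Neighbours:** the bins, tape, cup and orange look-alike read within 1–3 mm of where they started, about the noise of the measurement. The yellow look-alike I checked only by eye.
- **Disagreements:** no last check failed. In the final top view the network gave a few false labels, such as calling the tape `bin_red`, and I ignored them because the positions ruled them out.

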